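# Release the ratchet of a small cheese press and draw the mould out

### The job

The cheese has been pressed long enough, so release the press: lift the pawl out of the ratchet wheel by its finger pin and throw it right back over, so that it lies clear of the wheel. Then wind the crank backward, by feel and never forcing it, until the foot has passed the spring catch at the top and stays up by itself. Finally draw the tray with the mould fully out towards the sink, leave the pawl thrown back, and do not disturb the tumbler, the lime and the garlic.

Things in the scene. Friction and masses are not known exactly. Their poses are not given: they have to be found in the camera images.
- press: Fixed bench cheese press of wood and steel; origin on the worktop under its board (216 x 130 mm, 20 mm high). All offsets are in its frame, mm: z up; -x front, where the tray comes out (to the robot's right, the sink); +x its column; +y the side near the robot, with ratchet wheel and pawl; -y the far side, with the crank. Two cheek plates carry the shaft: x -22..110, y -28..28, z 122..202.
- shaft (a point): Centre of the shaft of wheel and crank, which lies along the press's y; at x 26, y 0, z 165 mm of the press.
- pawl_pivot (a point): Point on the pawl's pivot axis (along the press's y); at x 81, y 0, z 217 mm of the press. A steel ear beside it (y 22..29 mm) reaches up to z 246 mm.
- ratchet_wheel: Wheel, shaft and crank in one; origin at the shaft's centre. Ratchet wheel 85 mm in diameter, 24 saw teeth 6.5 mm deep, y 32..42 mm; pinion of 26 mm radius that drives the toothed bar; crank arm at y -41..-50 mm. Over some 20 N at the crank's grip it is being forced, against the engaged pawl or against the end stop.
- wheel_turn (a joint): Wheel and crank angle, rad: 0 = crank straight up, positive = leaning to +x. Starts near -1.0, loaded by the springy cheese against the pawl, which only lets it turn negative (pressing). Backward = positive, crank top going from front to column; raises the foot 26 mm per rad. With the pawl out the foot springs up 2 to 3 mm; winding then takes 2 to 5 N at the grip, passing the catch 4 to 7 N.
- crank_grip (a point): Middle of the crank's round wooden grip, along y, 20 mm in diameter, 80 mm long (y -52..-133 mm, this point at y -95). Its axis is 80 mm from the shaft's: at angle q it is at x = 26 + 80 sin q, z = 165 + 80 cos q mm. Push or hold it from above.
- pawl: The pawl, origin on its pivot axis: flat steel lever at y 33..41 mm, pointing to -x, its nose in the teeth on top of the wheel 53 mm from the pivot. Only its weight (80 g) holds it down or, thrown over, back. The loaded tooth grips it: lifting it out takes up to about 8 N at the pin.
- pawl_swing (a joint): Swing of the pawl, rad: 0 to 0.1 with its nose in the teeth, growing as the nose is lifted, 1.57 upright, 2.25 lying back on its stop peg. Let go below 1.5 it falls back into the wheel; beyond 1.7 it falls over to 2.25 by itself.
- pawl_pin (a point): Middle of the pawl's finger pin: round steel pin along y, 10 mm in diameter, free from y 41 to 84 mm (this point at y 62), ending in a 14 mm ball. At pawl_swing 0 its axis is 44 mm in front of the pivot (-x) and 4 mm above it; it swings up and over to +x on an arc of 44 mm radius. Take it across x from above.
- ram: Toothed steel bar, 10 x 16 mm, that goes up and down at x -12..0 mm, the foot at its lower end; origin at the height of the foot's underside. A round rib on its front snaps over a spring catch (plunger in a bracket on the front of the cheeks), which then holds it up. It should not bear more than 70 N (20 N at the crank's grip).
- foot_face (a point): Centre of the foot's underside (steel disc, 54 mm), at x -6 mm. Starts about 55 mm above the worktop, in the mould (rim at 70 mm). The catch is clamped at another height each time, not measured: past it at wheel_turn 0 to 0.7, solid stop 0.06 rad later (it no longer gives at 8 to 10 N). Let go short of the catch, the foot sinks back; past it, it settles 1 to 2 mm and stays (79 to 100 mm).
- tray_slide (a joint): How far the tray is out, m: 0 = in, below the foot; 0.110 = fully out at its stop. Moves along the press's -x, takes about 2 N. The steel tray, 86 mm wide, carries the white round mould (72 mm in diameter, rim 70 mm above the worktop) fixed on it; it is locked while the foot is down in the mould.
- tray_grip (a point): Grip point of the tray's handle, an upright wooden bar 12 mm thick (x), 50 mm wide (y), 21 to 54 mm above the worktop, at the tray's front end: x -129, y 0, z 40 mm of the press when the tray is in. Take it across its 12 mm from above.
- tumbler: Pale blue tumbler, 72 mm wide, 122 mm tall, loose near the front edge of the worktop by the sink; bystander. Origin under its centre.
- lime: Lime, about 50 mm, loose near the front edge; bystander.
- garlic_1: Garlic bulb, about 54 mm, loose near the front edge; bystander.
- garlic_2: Garlic bulb, about 51 mm, loose near the front edge; bystander.

How it is judged:
By the outcome, as a careful person would: the job done as asked, in the order asked, and still so for the second after the job is handed in, with the robot touching nothing.
It also fails if it takes over 70 s, if anything falls off the work surface, if the arm or the gripper's body presses on something with over 40 N, if the wrist force passes 120 N, or if a joint passes its speed limit or range.

### The arm

A 6-joint arm with a two-finger parallel gripper is mounted at the origin on a cart in front of the work surface, level with it; the furniture and walls round the work are solid. World frame = base frame: x ahead of the robot, y to its left, z up, the work surface at z = 0. Lengths are in m, angles in degrees, forces in N, time in s.
With the tool pointing down it reaches from about 0.25 to 0.725 m from the base axis. Payload 9.7 kg.
Tool frame: the origin (TCP) lies on the centre line of the jaws, within the pads' length; the fingertips stand 14 mm ahead of it and the grasp point (between the pads) lies 5 mm behind it; z points along the fingers, y is the line along which they close (so a half turn about z gives the same grasp; the last joint's range is limited). The gripper opens to 85 mm and grips with 20 to 120 N. Pads are 22 mm wide; open, the fingers measure 114 mm over their backs; the gripper's body (76 mm by 85 mm) begins 54 mm behind the grasp point. The pads swing forward as they close: fully open they stand 13 mm farther back than shut.
Start: joints at [68.87, 4.979, 10.078, 95.1, 0, 90], TCP at [0.198, 0.513, 0.245] pointing down, gripper open.
Joint ranges: [-179.16, 179.16], [-48.56, 103.87], [-65.8, 70.77], [-126.05, 130.52], [-82.76, 87.17], [-180, 180]. Speed limits (degrees/s): [127.2, 127.2, 147.25, 180, 180, 180].

### API

Orientations are given as [roll, pitch, yaw] about the fixed x, y, z axes, in that order (R = Rz(yaw) Ry(pitch) Rx(roll)).
In Python, from workcell import bot, camera, get_calibration, ticket gives the robot as it stands. The module is installed in compiled form; this text tells all that it offers.
- The arm moves only by the tool send_rows, never from a script. Its arguments are lists of equal length, an entry for each row: "linear": the shift along the tool's x, y, z in m, a list of three; "twist": the turn, a rotation vector about the tool's x, y, z in units of 10 degrees (1.0 is 10 degrees), a list of three; "gripper": the opening in per cent of the stroke, from 0 (shut) to 100 (fully open). In form: {"linear": [[x, y, z], ...], "twist": [[wx, wy, wz], ...], "gripper": [gripper, ...]}. A call has 1 to 8 rows; each row shifts and turns the commanded pose from where the row before left it, along the tool's axes as they then stand; what a row does not reach is not made up. A row lasts 1/8 s, in which the tool goes at most 62.5 mm and 10.7 degrees, less where a joint would pass 70% of its speed; a pose out of reach is approached as far as the arm can. A call with a gripper value outside its range is refused whole. The fingers move at their own pace and stop on an object; "grip_force" is the grip in N (left out, the last holds). Time passes only in rows, so rows that do not move let the fingers close. It gives the time, the measured TCP pose, the force, the opening and the grip force at its end, in the units of the state.
- bot.get_obs(): the state, without advancing time (a new reading comes with each control period).
- camera(name): name is "scene" or "top"; returns the picture (420x560x3 uint8, red, green, blue); there is no depth.
- get_calibration(name): a dict with "fx", "fy", "cx", "cy" (pixels), "origin" and "orientation" of the camera in the world. Camera axes: x right, y down, z forward; pixel columns grow to the right and rows downward; lengths in m; the calibration is good to about 2 mm. A picture is of the moment at which its call begins. get_calibration takes no time and is no camera call.
- ticket.job_done(): hands the job in; it is judged then, once.
The state is a dict: "time": time; "q": joint angles; "qd": joint speeds; "joint_efforts": joint torques, N m; "ee_pos": TCP position; "tcp_rot": TCP orientation; "wrist_force": force on the tool from outside, world axes, zero at the start; "torque": the same for the moment, N m; "opening": finger opening in m; "grasp_force": force on a finger pad.
Only numpy, scipy, OpenCV 4.12 (cv2) and the standard library are available. Lean on these libraries where they do the work, as an engineer would, in place of code of your own. Each camera call takes 0.05 s, during which the arm holds its last target. There are 200 camera calls.

## Working session

There is one attempt and no reset: what is moved stays moved. The work goes in short steps, Python scripts to look and compute and a tool call to move; the robot and the scene stay as the last step left them, time stands still between calls to the robot, and variables do not carry over. Pictures are saved under pics/ and viewed, at most 10 in all, crops included, and the job is handed in when it is done.

Besides the shell and the picture viewer there is one more tool, called after "Emit:" in YAML: its name, and indented under it one key for each argument. send_rows: Moves the arm, as the interface text tells. Its arguments: {"type":"object","properties":{"linear":{"type":"array"},"twist":{"type":"array"},"gripper":{"type":"array"},"grip_force":{"type":"number"}},"required":["linear","twist","gripper"]}

```bash
mkdir -p pics
python3 - <<'E'
from workcell import bot,camera,get_calibration
import cv2
for n in("scene","top"):
    cv2.imwrite(f"pics/{n}0.png",camera(n)[:,:,::-1]); print(get_calibration(n))
print(bot.get_obs())
E
```

```text
{'fx': 390.4068944408049, 'fy': 390.4068944408049, 'cx': 283.4346156168254, 'cy': 209.93980575121316, 'origin': array([ 0.01125176, -0.2300242 ,  0.81649735]), 'orientation': array([-139.92405258,   -0.28340063,  -66.36615208])}
{'fx': 380.72877746671134, 'fy': 380.72877746671134, 'cx': 274.91461976279277, 'cy': 208.35947312415624, 'origin': array([ 0.45139324, -0.01627563,  0.99216842]), 'orientation': array([-174.83215668,    0.65438161,  -88.81246205])}
{'time': 0.1, 'q': array([ 6.88694844e+01,  5.00915859e+00,  1.00386651e+01,  9.50968418e+01,
       -1.89282937e-04,  9.00017317e+01]), 'qd': array([ 0.02895432, -0.03373796,  0.0982759 , -0.00786976, -0.06875371,
        0.01102874]), 'joint_efforts': array([-1.07257889e-03, -5.21559298e+01,  4.65653551e+01,  1.59351836e-02,
        4.11170242e-05,  4.12323146e-06]), 'ee_pos': array([0.19821126, 0.51286055, 0.24463938]), 'tcp_rot': array([-1.79932665e+02,  1.91317939e-04,  1.58867753e+02]), 'wrist_force': array([ 0.45988362, -0.02481454,  0.35723208]), 'torque': array([-0.00367013,  0.02210434,  0.03476172]), 'grasp_force': 0.0, 'opening': 0.0852996608327203}
```

View pics/scene0.png

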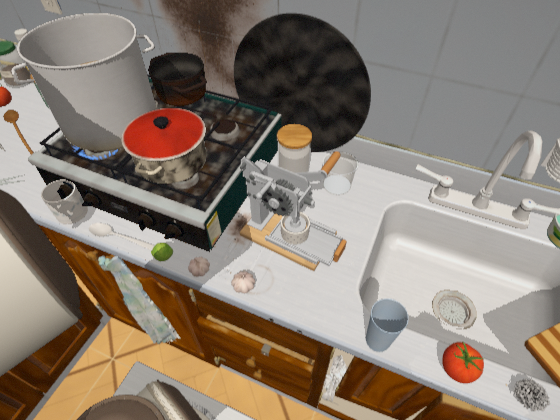

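View pics/top0.png

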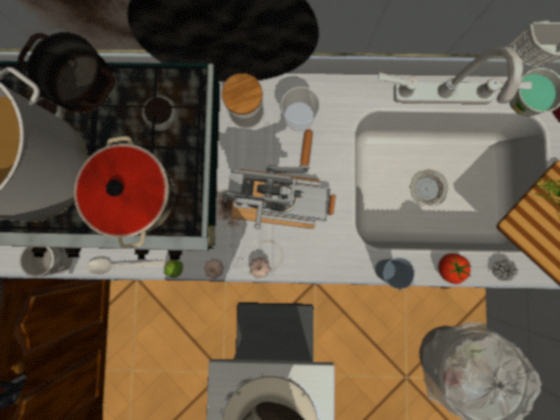

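The press stands near (285,200) in both views, with the tray handle to its right (top ≈ (332,204)) and the grip of the crank at (306,148). I'll enlarge both views for measuring.

```bash
python3 - <<'E'
import cv2,numpy as np
a=cv2.imread("pics/scene0.png")[140:280,220:360];b=cv2.imread("pics/top0.png")[120:260,215:350]
f=lambda i:cv2.resize(i,None,fx=4,fy=4,interpolation=cv2.INTER_CUBIC)
a=cv2.resize(a,(400*2//2,400));b=cv2.resize(b,(386,400))
cv2.imwrite("pics/crop0.png",np.hstack([a,b]))
E
cat > h.py <<'E'
import numpy as np
from workcell import get_calibration
from scipy.spatial.transform import Rotation as R
C={n:get_calibration(n) for n in("scene","top")}
def ray(n,u,v):
    c=C[n];M=R.from_euler("xyz",c["orientation"],degrees=True).as_matrix()
    return c["origin"],M@np.array([(u-c["cx"])/c["fx"],(v-c["cy"])/c["fy"],1])
def onz(n,u,v,z):
    o,d=ray(n,u,v);return o+d*(z-o[2])/d[2]
def proj(n,p):
    c=C[n];M=R.from_euler("xyz",c["orientation"],degrees=True).as_matrix()
    q=M.T@(np.array(p)-c["origin"]);return np.round([c["fx"]*q[0]/q[2]+c["cx"],c["fy"]*q[1]/q[2]+c["cy"]],1)
E
python3 - <<'E'
from h import *
print(onz("top",332,204,.054),onz("top",306,148,.2))
E
```

```text
[ 0.54960862 -0.1447146   0.054     ] [ 0.65245187 -0.06890511  0.2       ]
```

View pics/crop0.png

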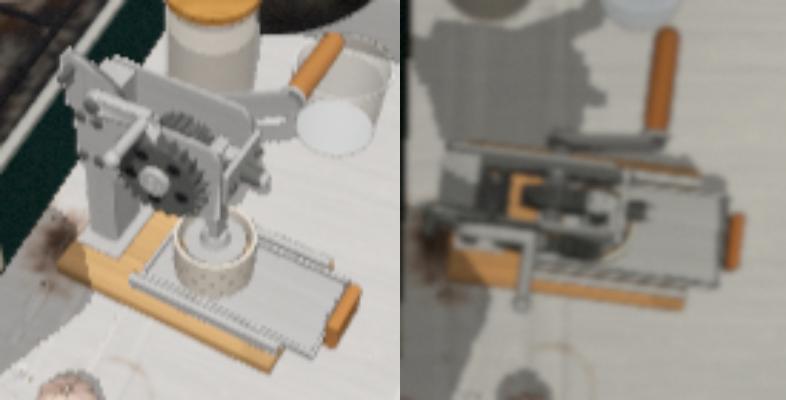

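The crop shows the pawl pin running to its ball at top ≈ (257,226) and scene ≈ (258,196). It also gives the tray handle at top (332,205), the crank grip axis (309,131)-(304,165) and the board's near corners. Next I fit the press pose to these points.

```bash
cat >> h.py <<'E'
def W(p,P):
    x,y,a=P[:3];c,s=np.cos(a),np.sin(a);p=np.array(p)/1000
    return np.array([x+c*p[0]-s*p[1],y+s*p[0]+c*p[1],p[2]])
E
python3 - <<'E'
from h import *
from scipy.optimize import least_squares
t=lambda x,y:("top",215+(x-400)/2.859,120+y/2.857)
s=lambda x,y:("scene",220+x/2.857,140+y/2.857)
g=lambda y:lambda q:(26+80*np.sin(q),y,165+80*np.cos(q))
k=lambda *p:lambda q:p
L=[(t(735,242),k(-129,0,54)),(t(448,281),k(108,65,20)),(t(684,306),k(-108,65,20)),
(t(521,302),k(37,86,222)),(t(668,30),g(-133)),(t(656,131),g(-52)),
(s(110,160),k(37,86,222)),(s(272,372),k(-108,65,10)),(s(62,265),k(108,65,10)),(s(345,318),k(-129,0,38)),(s(153,180),k(26,43,165)),(s(334,38),g(-133)),(s(296,90),g(-52))]
r=lambda P:np.concatenate([proj(o[0],W(f(P[3]),P))-o[1:] for o,f in L])
def r2(P):
    return r(P)
S=least_squares(r2,[.56,0,1.6,-1],loss="soft_l1",diff_step=1e-3)
print(S.x,np.degrees(S.x[2]));print(r(S.x).reshape(-1,2))
P=S.x
for n,p in dict(pin=(37,62,221),pivot=(81,37,217),grip=g(-95)(P[3]),tray=(-129,0,40)).items(): print(n,W(p,P))
E
```

```text
[ 5.67290583e-01  1.62261184e-16  1.47600126e+00 -1.23278806e+00] 84.56864291106147
[[-6.77383701 -3.00423521]
 [-2.78908709 -0.65491775]
 [-1.33543197  0.29464473]
 [-7.92249038 -0.30528526]
 [-6.0390696  -1.00052503]
 [-5.94179783  0.54770739]
 [-6.5019251  -2.60280014]
 [-2.10476024 -0.60651033]
 [-4.20108505  1.24536227]
 [-7.1560378  -4.40556528]
 [-5.65267763 -2.90315016]
 [-4.10584529  2.59933497]
 [-5.70518026  5.49842492]]
pin [0.50907111 0.04270238 0.221     ]
pivot [0.53812361 0.0841385  0.217     ]
grip [ 0.65718125 -0.05824329  0.1915287 ]
tray [ 0.55508033 -0.12842083  0.04      ]
```

```bash
sed -i 's/return np.round(\(.*\),1)$/return np.array(\1)/' h.py; sed -i 's/;return np.round(\[/;return np.array([/; s/c\["cy"\]\],1)/c["cy"]])/' h.py
python3 - <<'E'
from h import *
from scipy.optimize import least_squares
t=lambda x,y:("top",215+(x-400)/2.859,120+y/2.857)
s=lambda x,y:("scene",220+x/2.857,140+y/2.857)
g=lambda y:lambda q:(26+80*np.sin(q),y,165+80*np.cos(q))
k=lambda *p:lambda q:p
L=[(t(735,242),k(-129,0,54)),(t(448,281),k(108,65,20)),(t(684,306),k(-108,65,20)),
(t(521,302),k(37,86,222)),(t(668,30),g(-133)),(t(656,131),g(-52)),
(s(110,160),k(37,86,222)),(s(272,372),k(-108,65,10)),(s(62,265),k(108,65,10)),(s(345,318),k(-129,0,38)),(s(153,180),k(26,43,165)),(s(334,38),g(-133)),(s(296,90),g(-52))]
r=lambda P:np.concatenate([proj(o[0],W(f(P[3]),P))-o[1:] for o,f in L])
S=least_squares(r,[.56,-.01,1.6,-1],loss="soft_l1")
P=S.x;print(P,np.degrees(P[2]));print(r(P).reshape(-1,2).round(1))
np.save("P.npy",P)
for n,p in dict(pin=(37,62,221),pivot=(81,37,217),pinover=W and (81+44*np.cos(.8),62,217+30),grip=g(-95)(P[3]),tray=(-129,0,40)).items(): print(n,W(p,P).round(4))
E
```

```text
[ 0.5654281  -0.01571769  1.44908511 -1.02218038] 83.02646084754305
[[-0.6 -0.8]
 [ 2.8 -1. ]
 [ 4.   2.2]
 [-1.3  0.1]
 [ 0.1 -1.8]
 [-0.9  0.3]
 [-0.8 -0.4]
 [ 2.6  2.9]
 [ 1.   2.8]
 [-1.8 -0.6]
 [ 0.1 -0.6]
 [ 1.  -0.2]
 [-1.5  2.7]]
pin [0.5084 0.0285 0.221 ]
pivot [0.5385 0.0692 0.217 ]
pinover [0.5174 0.1026 0.247 ]
grip [ 0.6546 -0.0692  0.2067]
tray [ 0.5498 -0.1438  0.04  ]
```

Emit:
send_rows:
  linear:
    - [0, 0, -0.055]
    - [0, 0, -0.055]
    - [-0.0366, -0.0443, 0]
    - [-0.0366, -0.0443, 0]
    - [-0.0366, -0.0443, 0]
    - [-0.0366, -0.0443, 0]
    - [-0.0366, -0.0443, 0]
    - [-0.0366, -0.0443, 0]
  twist:
    - [0, 0, -0.71]
    - [0, 0, -0.7]
    - [0, 0, 0]
    - [0, 0, 0]
    - [0, 0, 0]
    - [0, 0, 0]
    - [0, 0, 0]
    - [0, 0, 0]
  gripper: [60, 60, 60, 60, 60, 60, 60, 60]
  grip_force: 30

```text
time: 1.1
ee_pos: [0.3843, 0.2206, 0.3551]
tcp_rot: [-180.0, -0.0, 173.0]
wrist_force: [0.6, 1.3, 0.8]
opening: 0.0511
grasp_force: 0.0
```

Emit:
send_rows:
  linear:
    - [-0.0366, -0.0443, 0]
    - [-0.0366, -0.0443, 0]
    - [-0.03, -0.035, 0]
    - [0, 0, 0]
  twist:
    - [0, 0, 0]
    - [0, 0, 0]
    - [0, 0, 0]
    - [0, 0, 0]
  gripper: [60, 60, 60, 60]

```text
time: 1.6
ee_pos: [0.4721, 0.0847, 0.3543]
tcp_rot: [-180.0, -0.1, 172.7]
wrist_force: [-0.1, 0.0, -0.4]
opening: 0.0515
grasp_force: 0.0
```

```bash
cat >> h.py <<'E'
def state():
    "TCP in press frame (mm), yaw, force in press axes"
    from workcell import bot
    o=bot.get_obs();P=np.load("P.npy");c,s=np.cos(P[2]),np.sin(P[2])
    M=np.array([[c,s,0],[-s,c,0],[0,0,1]])
    print("t",o["time"].__round__(2),"press mm",(1000*M@(o["ee_pos"]-[P[0],P[1],0])).round(1),"rot",o["tcp_rot"].round(1),"F",(M@o["wrist_force"]).round(1),"open",round(o["opening"],4),"q",o["q"].round(0))
E
python3 -c "from h import *;state()"
```

```text
t 1.6 press mm [ 88.4 104.9 354.3] rot [-1.800e+02 -1.000e-01  1.727e+02] F [ 0.   0.1 -0.4] open 0.0515 q [ 10.  -1.  17. 107.  -0.  17.]
```

Emit:
send_rows:
  linear:
    - [-0.021, -0.026, 0]
    - [-0.021, -0.0255, 0]
    - [0, 0, 0.05]
    - [0, 0, 0.025]
    - [0, 0, 0]
  twist:
    - [0, 0, -0.03]
    - [0, 0, 0]
    - [0, 0, 0]
    - [0, 0, 0]
    - [0, 0, 0]
  gripper: [60, 60, 60, 60, 60]

```text
time: 2.22
ee_pos: [0.5055, 0.0315, 0.2787]
tcp_rot: [-180.0, -0.2, 173.3]
wrist_force: [0.7, -0.4, 1.4]
opening: 0.0512
grasp_force: 0.0
```

Run:
```python
from h import *
from workcell import camera
import cv2
state()
a=camera("scene")[120:240,200:320,::-1];b=camera("top")[130:250,210:330,::-1]
f=lambda i:cv2.resize(i,(400,400),interpolation=cv2.INTER_CUBIC)
cv2.imwrite("pics/c1.png",np.hstack([f(a),f(b)]))
```

```text
t 2.23 press mm [ 39.6  65.3 278.7] rot [-180.    -0.2  173.3] F [-0.4 -0.7  1.4] open 0.0512 q [ 4.  0.  9. 99.  0. 10.]
```

View pics/c1.png

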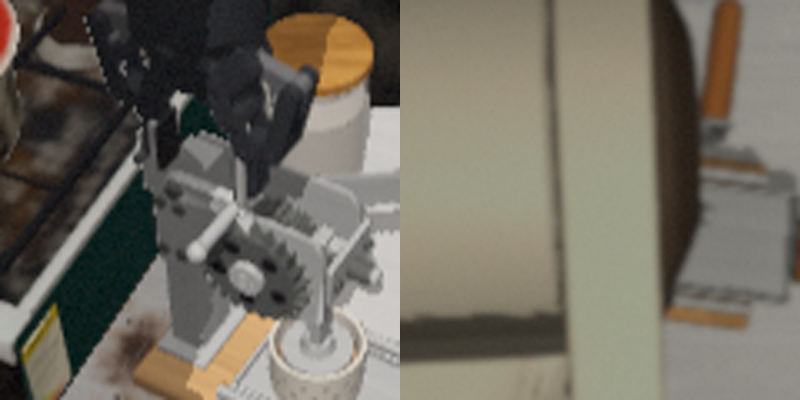

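The fingers (scene crop ≈ (165,170) and (255,190)) straddle the pin, whose ball is at crop (197,247). Descending to take it.

Emit:
send_rows:
  linear:
    - [-0.002, -0.0025, 0.02]
    - [0, 0, 0.025]
    - [0, 0, 0.017]
    - [0, 0, 0]
    - [0, 0, 0]
    - [0, 0, 0]
    - [0, 0, 0]
  twist:
    - [0, 0, 0]
    - [0, 0, 0]
    - [0, 0, 0]
    - [0, 0, 0]
    - [0, 0, 0]
    - [0, 0, 0]
    - [0, 0, 0]
  gripper: [60, 60, 60, 10, 0, 0, 0]
  grip_force: 30

```text
time: 3.2
ee_pos: [0.5087, 0.0281, 0.2192]
tcp_rot: [180.0, 0.1, 173.3]
wrist_force: [0.4, -1.3, 2.0]
opening: 0.0087
grasp_force: 29.4
```

```bash
python3 -c "
from h import *;state()"
```

```text
t 3.2 press mm [ 36.6  61.7 219.2] rot [1.800e+02 1.000e-01 1.733e+02] F [-1.2 -0.6  2. ] open 0.0087 q [ 3. -1.  1. 92. -0. 10.]
```

Emit:
send_rows:
  linear:
    - [0, 0.002, -0.0086]
    - [0, 0.0038, -0.008]
    - [0, 0.0053, -0.0071]
    - [0, 0, 0]
  twist:
    - [0, 0, 0]
    - [0, 0, 0]
    - [0, 0, 0]
    - [0, 0, 0]
  gripper: [0, 0, 0, 0]

```text
time: 3.7
ee_pos: [0.5095, 0.037, 0.2437]
tcp_rot: [-179.7, 0.1, 173.2]
wrist_force: [-3.9, -16.3, 6.9]
opening: 0.0085
grasp_force: 30.0
```

```bash
python3 -c "
from h import *;state()"
```

```text
t 3.7 press mm [ 45.5  62.  243.7] rot [-1.797e+02  1.000e-01  1.732e+02] F [-16.6   1.9   6.9] open 0.0085 q [ 4. -0.  4. 95. -0. 11.]
```

Emit:
send_rows:
  linear:
    - [0, -0.002, -0.0015]
    - [0, 0.0066, -0.0059]
    - [0, 0.0076, -0.0046]
    - [0, 0, 0]
  twist:
    - [0, 0, 0]
    - [0, 0, 0]
    - [0, 0, 0]
    - [0, 0, 0]
  gripper: [0, 0, 0, 0]

```text
time: 4.2
ee_pos: [0.5109, 0.0495, 0.2568]
tcp_rot: [-179.8, 0.2, 173.2]
wrist_force: [-4.6, -14.8, 15.4]
opening: 0.0088
grasp_force: 30.4
```

```bash
python3 -c "
from h import *;state()"
```

```text
t 4.2 press mm [ 58.1  62.1 256.8] rot [-179.8    0.2  173.2] F [-15.2   2.8  15.4] open 0.0088 q [ 6.  0.  6. 96. -0. 12.]
```

Emit:
send_rows:
  linear:
    - [0, -0.001, -0.0025]
    - [0, 0.0074, -0.0037]
    - [0, 0.0086, -0.0021]
    - [0, 0.0088, -0.0004]
    - [0, 0, 0]
  twist:
    - [0, 0, 0]
    - [0, 0, 0]
    - [0, 0, 0]
    - [0, 0, 0]
    - [0, 0, 0]
  gripper: [0, 0, 0, 0, 0]

```text
time: 4.82
ee_pos: [0.5139, 0.0753, 0.2635]
tcp_rot: [180.0, 0.1, 173.3]
wrist_force: [0.1, -1.7, 6.2]
opening: 0.0085
grasp_force: 30.3
```

```bash
python3 -c "
from h import *;state()"
```

```text
t 4.83 press mm [ 84.1  62.2 263.5] rot [1.800e+02 1.000e-01 1.733e+02] F [-1.7 -0.3  6.2] open 0.0085 q [ 8.  1.  8. 97. -0. 15.]
```

Emit:
send_rows:
  linear:
    - [0, 0.0087, 0.0014]
    - [0, 0.0083, 0.0031]
    - [0, 0.0055, 0.0034]
    - [0, 0, 0]
    - [0, 0, 0]
    - [0, 0, 0]
  twist:
    - [0, 0, 0]
    - [0, 0, 0]
    - [0, 0, 0]
    - [0, 0, 0]
    - [0, 0, 0]
    - [0, 0, 0]
  gripper: [0, 0, 0, 0, 40, 40]

```text
time: 5.58
ee_pos: [0.5162, 0.0975, 0.2546]
tcp_rot: [180.0, -0.0, 173.3]
wrist_force: [-0.8, 0.6, 0.3]
opening: 0.0343
grasp_force: 0.0
```

Emit:
send_rows:
  linear:
    - [0, 0, -0.03]
    - [0, 0, -0.05]
    - [0, 0, 0]
  twist:
    - [0, 0, 0]
    - [0, 0, 0]
    - [0, 0, 0]
  gripper: [40, 40, 0]

```text
time: 5.95
ee_pos: [0.5169, 0.0975, 0.3385]
tcp_rot: [179.9, 0.3, 173.3]
wrist_force: [0.2, 0.1, -0.1]
opening: 0.0169
grasp_force: 0.0
```

Run:
```python
from h import *
from workcell import camera
import cv2
state()
a=camera("scene")[120:240,200:360,::-1]
cv2.imwrite("pics/c2.png",cv2.resize(a,(640,480),interpolation=cv2.INTER_CUBIC))
P=np.load("P.npy")
for q in(-1.05,-1,-.95,-.9,-.85):print(q,proj("scene",W((26+80*np.sin(q),-133,165+80*np.cos(q)),P)).round(1))
```

```text
t 5.95 press mm [106.5  61.9 338.5] rot [179.9   0.3 173.3] F [ 0.2 -0.2 -0.1] open 0.0169 q [ 11.   5.  20. 105.   0.  17.]
-1.05 [338.3 153.9]
-1 [337.6 152.5]
-0.95 [336.9 151.1]
-0.9 [336.1 149.7]
-0.85 [335.3 148.3]
```

View pics/c2.png

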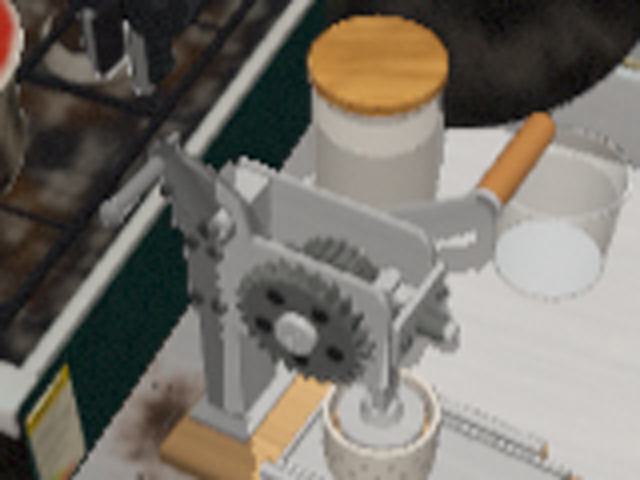

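The pawl lies back on its stop (pin upper left at crop (130,200)), well clear of the wheel. The crank has sprung to about q ≈ -0.9. Moving over its grip.

Emit:
send_rows:
  linear:
    - [-0.038, -0.036, 0]
    - [-0.04, -0.036, 0]
    - [-0.04, -0.036, 0]
    - [-0.04, -0.036, 0]
    - [0, 0, 0.02]
    - [0, 0, 0]
  twist:
    - [0, 0, 0]
    - [0, 0, 0]
    - [0, 0, 0]
    - [0, 0, 0]
    - [0, 0, 0]
    - [0, 0, 0]
  gripper: [60, 60, 60, 60, 60, 60]

```text
time: 6.75
ee_pos: [0.6562, -0.0647, 0.3112]
tcp_rot: [180.0, -0.3, 173.2]
wrist_force: [0.4, 0.6, 0.8]
opening: 0.051
grasp_force: 0.0
```

Run:
```python
from h import *
from workcell import camera
import cv2
state()
a=camera("scene")[60:240,200:440,::-1]
cv2.imwrite("pics/c3.png",cv2.resize(a,(640,480),interpolation=cv2.INTER_CUBIC))
```

```text
t 6.75 press mm [-37.6 -96.  311.2] rot [180.   -0.3 173.2] F [ 0.6 -0.3  0.8] open 0.051 q [ -6.  25.  42. 107.   0.   1.]
```

View pics/c3.png

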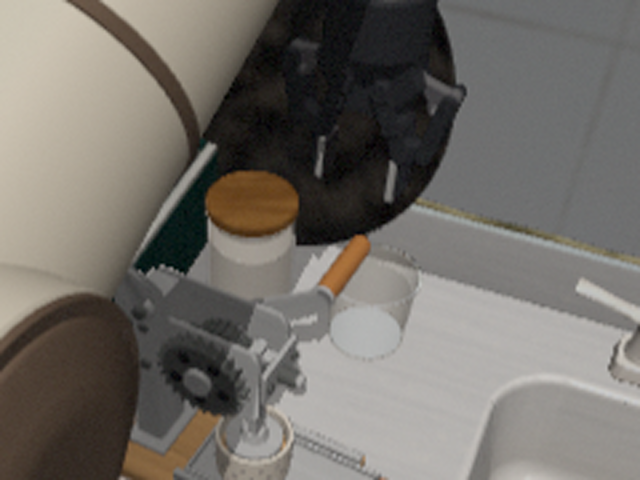

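The fingers straddle the wooden grip (crop (345,265)) with nothing in the way. Descending to cage it.

Emit:
send_rows:
  linear:
    - [0, 0, 0.04]
    - [0, 0, 0.035]
    - [0, 0, 0.024]
    - [0, 0, 0]
    - [0, 0, 0]
    - [0, 0, 0]
  twist:
    - [0, 0, 0]
    - [0, 0, 0]
    - [0, 0, 0]
    - [0, 0, 0]
    - [0, 0, 0]
    - [0, 0, 0]
  gripper: [60, 60, 60, 60, 38, 38]

```text
time: 7.55
ee_pos: [0.6568, -0.0641, 0.2177]
tcp_rot: [180.0, 0.1, 173.3]
wrist_force: [0.3, 0.4, -0.5]
opening: 0.0325
grasp_force: 0.0
```

```bash
python3 -c "
from h import *;state()
for i in range(-9,9): q=i/10;print(q,round(26+80*np.sin(q),1),round(165+80*np.cos(q),1),end='; ')"
```

```text
t 7.55 press mm [-36.9 -96.5 217.7] rot [1.800e+02 1.000e-01 1.733e+02] F [ 0.4 -0.3 -0.5] open 0.0325 q [-6. 20. 25. 95.  0.  1.]
-0.9 -36.7 214.7; -0.8 -31.4 220.7; -0.7 -25.5 226.2; -0.6 -19.2 231.0; -0.5 -12.4 235.2; -0.4 -5.2 238.7; -0.3 2.4 241.4; -0.2 10.1 243.4; -0.1 18.0 244.6; 0.0 26.0 245.0; 0.1 34.0 244.6; 0.2 41.9 243.4; 0.3 49.6 241.4; 0.4 57.2 238.7; 0.5 64.4 235.2; 0.6 71.2 231.0; 0.7 77.5 226.2; 0.8 83.4 220.7;
```

Emit:
send_rows:
  linear:
    - [0, 0.006, 0]
    - [0, 0.0055, -0.003]
    - [0, 0.006, -0.005]
    - [0, 0.0063, -0.0048]
    - [0, 0, 0]
  twist:
    - [0, 0, 0]
    - [0, 0, 0]
    - [0, 0, 0]
    - [0, 0, 0]
    - [0, 0, 0]
  gripper: [38, 38, 38, 38, 38]

```text
time: 8.18
ee_pos: [0.6596, -0.0414, 0.2306]
tcp_rot: [-179.9, 0.2, 173.2]
wrist_force: [0.4, -6.0, 3.0]
opening: 0.0323
grasp_force: 2.8
```

Emit:
send_rows:
  linear:
    - [0, 0.0068, -0.0045]
    - [0, 0.0072, -0.0036]
    - [0, 0.0075, -0.003]
    - [0, 0.0075, -0.002]
    - [0, 0, 0]
  twist:
    - [0, 0, 0]
    - [0, 0, 0]
    - [0, 0, 0]
    - [0, 0, 0]
    - [0, 0, 0]
  gripper: [38, 38, 38, 38, 38]

```text
time: 8.8
ee_pos: [0.6627, -0.0111, 0.2419]
tcp_rot: [180.0, 0.0, 173.3]
wrist_force: [0.2, -2.9, 1.2]
opening: 0.0323
grasp_force: 1.1
```

```bash
python3 -c "
from h import *;state()"
```

```text
t 8.8 press mm [ 16.4 -96.  241.9] rot [180.    0.  173.3] F [-2.8 -0.6  1.2] open 0.0323 q [-1. 21. 29. 98.  0.  6.]
```

Emit:
send_rows:
  linear:
    - [0, 0.004, -0.0005]
    - [0, 0.004, 0]
    - [0, 0, 0]
  twist:
    - [0, 0, 0]
    - [0, 0, 0]
    - [0, 0, 0]
  gripper: [38, 38, 38]

```text
time: 9.18
ee_pos: [0.6635, -0.0035, 0.242]
tcp_rot: [180.0, -0.0, 173.3]
wrist_force: [-0.1, -2.2, 0.6]
opening: 0.0324
grasp_force: 1.0
```

Emit:
send_rows:
  linear:
    - [0, 0.002, 0]
    - [0, 0.002, 0]
    - [0, 0, 0]
  twist:
    - [0, 0, 0]
    - [0, 0, 0]
    - [0, 0, 0]
  gripper: [38, 38, 38]

```text
time: 9.55
ee_pos: [0.664, 0.0003, 0.2422]
tcp_rot: [180.0, -0.0, 173.3]
wrist_force: [-0.0, -2.5, 1.6]
opening: 0.0323
grasp_force: 1.0
```

Emit:
send_rows:
  linear:
    - [0, 0.002, 0]
    - [0, 0.002, 0]
    - [0, 0, 0]
  twist:
    - [0, 0, 0]
    - [0, 0, 0]
    - [0, 0, 0]
  gripper: [38, 38, 38]

```text
time: 9.93
ee_pos: [0.6645, 0.0043, 0.2422]
tcp_rot: [180.0, -0.0, 173.3]
wrist_force: [0.5, -1.0, 1.2]
opening: 0.0322
grasp_force: 0.9
```

Emit:
send_rows:
  linear:
    - [0, 0.002, 0]
    - [0, 0.002, 0]
    - [0, 0, 0]
  twist:
    - [0, 0, 0]
    - [0, 0, 0]
    - [0, 0, 0]
  gripper: [38, 38, 38]

```text
time: 10.3
ee_pos: [0.6649, 0.0083, 0.2421]
tcp_rot: [180.0, -0.0, 173.3]
wrist_force: [0.1, -1.0, 0.4]
opening: 0.0321
grasp_force: 0.9
```

Emit:
send_rows:
  linear:
    - [0, 0.002, 0]
    - [0, 0.002, 0]
    - [0, 0, 0]
  twist:
    - [0, 0, 0]
    - [0, 0, 0]
    - [0, 0, 0]
  gripper: [38, 38, 38]

```text
time: 10.68
ee_pos: [0.6654, 0.0123, 0.2421]
tcp_rot: [180.0, -0.0, 173.3]
wrist_force: [-0.5, -0.9, 0.4]
opening: 0.0327
grasp_force: 0.8
```

Emit:
send_rows:
  linear:
    - [0, 0.002, 0]
    - [0, 0.002, 0.0005]
    - [0, 0, 0]
  twist:
    - [0, 0, 0]
    - [0, 0, 0]
    - [0, 0, 0]
  gripper: [38, 38, 38]

```text
time: 11.05
ee_pos: [0.6659, 0.0162, 0.2415]
tcp_rot: [180.0, -0.0, 173.3]
wrist_force: [0.3, -1.6, 1.6]
opening: 0.0325
grasp_force: 0.8
```

Emit:
send_rows:
  linear:
    - [0, 0.002, 0.0005]
    - [0, 0.002, 0.0005]
    - [0, 0, 0]
  twist:
    - [0, 0, 0]
    - [0, 0, 0]
    - [0, 0, 0]
  gripper: [38, 38, 38]

```text
time: 11.42
ee_pos: [0.6663, 0.0202, 0.2405]
tcp_rot: [180.0, -0.0, 173.3]
wrist_force: [0.5, -1.9, 1.0]
opening: 0.0327
grasp_force: 0.7
```

Emit:
send_rows:
  linear:
    - [0, 0.002, 0.0005]
    - [0, 0.002, 0.0005]
    - [0, 0, 0]
  twist:
    - [0, 0, 0]
    - [0, 0, 0]
    - [0, 0, 0]
  gripper: [38, 38, 38]

```text
time: 11.8
ee_pos: [0.6668, 0.0242, 0.2396]
tcp_rot: [180.0, -0.0, 173.3]
wrist_force: [0.2, -1.8, 1.0]
opening: 0.0325
grasp_force: 0.7
```

Emit:
send_rows:
  linear:
    - [0, 0.002, 0.0005]
    - [0, 0.002, 0.0005]
    - [0, 0, 0]
  twist:
    - [0, 0, 0]
    - [0, 0, 0]
    - [0, 0, 0]
  gripper: [38, 38, 38]

```text
time: 12.18
ee_pos: [0.6673, 0.0281, 0.2386]
tcp_rot: [180.0, -0.0, 173.3]
wrist_force: [-0.5, -1.3, 0.4]
opening: 0.0325
grasp_force: 0.7
```

Emit:
send_rows:
  linear:
    - [0, 0.002, 0.0007]
    - [0, 0.002, 0.0007]
    - [0, 0, 0]
  twist:
    - [0, 0, 0]
    - [0, 0, 0]
    - [0, 0, 0]
  gripper: [38, 38, 38]

```text
time: 12.55
ee_pos: [0.6678, 0.032, 0.2372]
tcp_rot: [-180.0, -0.0, 173.3]
wrist_force: [-0.8, -2.2, 0.9]
opening: 0.0328
grasp_force: 1.0
```

Run:
```python
from h import *
from workcell import camera
import cv2
state()
a=camera("scene")[60:240,200:440,::-1]
cv2.imwrite("pics/c4.png",cv2.resize(a,(640,480),interpolation=cv2.INTER_CUBIC))
```

```text
t 12.55 press mm [ 59.8 -95.8 237.2] rot [-180.    -0.   173.3] F [-2.3  0.5  0.9] open 0.0328 q [ 3. 22. 30. 98. -0.  9.]
```

View pics/c4.png

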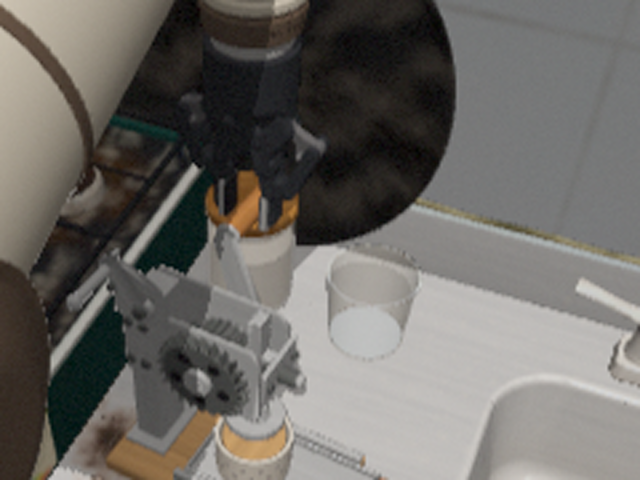

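The crank has come past upright with its grip between the fingers, and the foot is now at the mould rim. Winding on by feel.

Emit:
send_rows:
  linear:
    - [0, 0.002, 0.0008]
    - [0, 0.002, 0.0008]
    - [0, 0, 0]
  twist:
    - [0, 0, 0]
    - [0, 0, 0]
    - [0, 0, 0]
  gripper: [38, 38, 38]

```text
time: 12.98
ee_pos: [0.6682, 0.0357, 0.2358]
tcp_rot: [-180.0, 0.0, 173.3]
wrist_force: [-0.7, -4.7, 2.7]
opening: 0.0322
grasp_force: 2.3
```

Force is rising, which suggests the rib is reaching the catch.

Emit:
send_rows:
  linear:
    - [0, 0.0015, 0.0007]
    - [0, 0.0015, 0.0007]
    - [0, 0, 0]
  twist:
    - [0, 0, 0]
    - [0, 0, 0]
    - [0, 0, 0]
  gripper: [38, 38, 38]

```text
time: 13.35
ee_pos: [0.6686, 0.0388, 0.2343]
tcp_rot: [-180.0, 0.0, 173.3]
wrist_force: [-0.5, -4.8, 3.5]
opening: 0.0328
grasp_force: 2.4
```

Emit:
send_rows:
  linear:
    - [0, 0.001, 0.0006]
    - [0, 0.001, 0.0006]
    - [0, 0, 0]
  twist:
    - [0, 0, 0]
    - [0, 0, 0]
    - [0, 0, 0]
  gripper: [38, 38, 38]

```text
time: 13.72
ee_pos: [0.6688, 0.0411, 0.2329]
tcp_rot: [180.0, -0.0, 173.3]
wrist_force: [-0.1, -2.6, 1.9]
opening: 0.0326
grasp_force: 1.3
```

Emit:
send_rows:
  linear:
    - [0, 0.001, 0.0006]
    - [0, 0.001, 0.0006]
    - [0, 0, 0]
  twist:
    - [0, 0, 0]
    - [0, 0, 0]
    - [0, 0, 0]
  gripper: [38, 38, 38]

```text
time: 14.1
ee_pos: [0.669, 0.0434, 0.2315]
tcp_rot: [179.9, -0.0, 173.3]
wrist_force: [-0.3, 0.1, 0.3]
opening: 0.0323
grasp_force: 0.0
```

Emit:
send_rows:
  linear:
    - [0, 0.001, 0.0005]
    - [0, 0.001, 0.0005]
    - [0, 0, 0]
  twist:
    - [0, 0, 0]
    - [0, 0, 0]
    - [0, 0, 0]
  gripper: [38, 38, 38]

```text
time: 14.48
ee_pos: [0.6692, 0.0451, 0.2307]
tcp_rot: [180.0, -0.0, 173.3]
wrist_force: [0.1, -0.3, -0.3]
opening: 0.0324
grasp_force: 0.0
```

Emit:
send_rows:
  linear:
    - [0, -0.003, 0]
    - [0, -0.003, 0]
    - [0, 0, 0]
    - [0, 0, 0]
  twist:
    - [0, 0, 0]
    - [0, 0, 0]
    - [0, 0, 0]
    - [0, 0, 0]
  gripper: [38, 38, 38, 38]

```text
time: 14.98
ee_pos: [0.6685, 0.0387, 0.2309]
tcp_rot: [-180.0, 0.0, 173.3]
wrist_force: [-0.5, 0.3, -0.3]
opening: 0.0322
grasp_force: 0.0
```

Run:
```python
from h import *
from workcell import camera
import cv2
state()
a=camera("scene")[60:240,200:440,::-1]
cv2.imwrite("pics/c5.png",cv2.resize(a,(640,480),interpolation=cv2.INTER_CUBIC))
```

```text
t 14.97 press mm [ 66.5 -95.7 230.9] rot [-180.     0.   173.3] F [ 0.2  0.6 -0.3] open 0.0322 q [ 3. 22. 29. 97. -0. 10.]
```

View pics/c5.png

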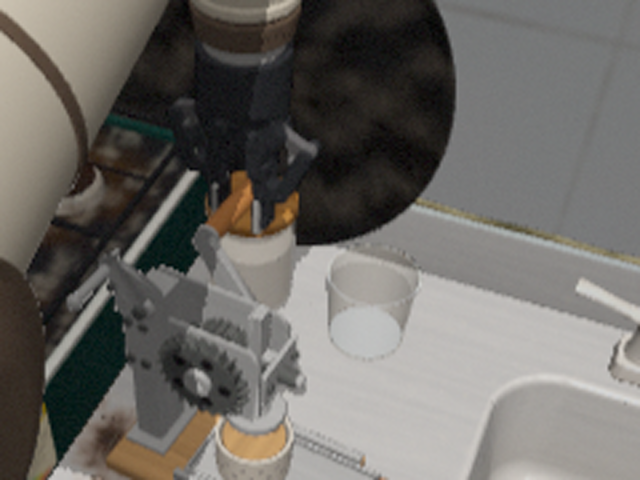

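The crank stays back with no finger touching it (zero force after backing off 6 mm), and the foot is above the mould rim, so the catch holds. Retreating upward and going to the tray handle.

Emit:
send_rows:
  linear:
    - [0, 0.004, 0]
    - [0, 0, -0.04]
    - [0, 0, -0.05]
    - [0.024, -0.049, -0.005]
    - [0.024, -0.049, 0]
    - [0.024, -0.049, 0]
    - [0.024, -0.049, 0]
    - [0, 0, 0]
  twist:
    - [0, 0, 0]
    - [0, 0, 0]
    - [0, 0, 0]
    - [0, 0, 0]
    - [0, 0, 0]
    - [0, 0, 0]
    - [0, 0, 0]
    - [0, 0, 0]
  gripper: [50, 50, 50, 50, 50, 50, 50, 50]

```text
time: 16.02
ee_pos: [0.5491, -0.143, 0.3269]
tcp_rot: [-180.0, 0.1, 173.1]
wrist_force: [1.2, -0.2, -0.2]
opening: 0.0425
grasp_force: 0.0
```

Run:
```python
from h import *
from workcell import camera
import cv2
state()
a=camera("scene")[90:270,200:440,::-1]
cv2.imwrite("pics/c6.png",cv2.resize(a,(640,480),interpolation=cv2.INTER_CUBIC))
P=np.load("P.npy");print(onz("scene",220+345/2.857,140+318/2.857,.038),W((-129,0,38),P))
```

```text
t 16.02 press mm [-128.3    0.8  326.9] rot [-1.800e+02  1.000e-01  1.731e+02] F [-0.  -1.2 -0.2] open 0.0425 q [-15.  10.  25. 105.  -0.  -8.]
[ 0.54981595 -0.14839767  0.038     ] [ 0.54976609 -0.14376339  0.038     ]
```

View pics/c6.png

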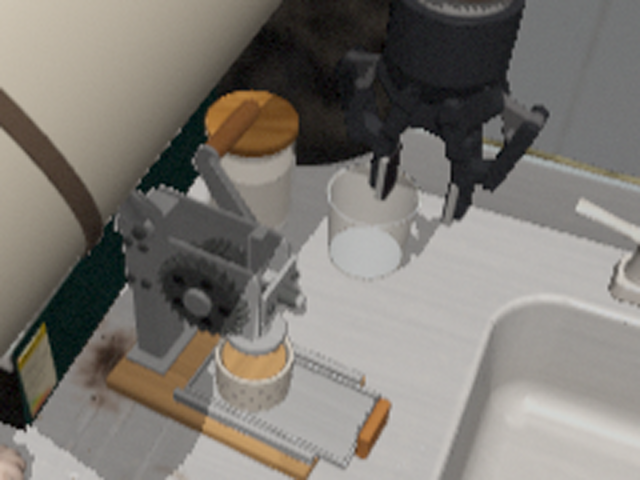

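The foot is still up, and the handle is at crop (374,428), straight below the gripper. Descending.

Emit:
send_rows:
  linear:
    - [0, -0.002, 0.055]
    - [0, 0, 0.055]
    - [0, 0, 0.055]
    - [0, 0, 0.05]
    - [0, 0, 0.035]
    - [0, 0, 0.02]
    - [0, 0, 0]
  twist:
    - [0, 0, 0]
    - [0, 0, 0]
    - [0, 0, 0]
    - [0, 0, 0]
    - [0, 0, 0]
    - [0, 0, 0]
    - [0, 0, 0]
  gripper: [50, 50, 50, 50, 50, 50, 50]
  grip_force: 30

```text
time: 16.95
ee_pos: [0.55, -0.1412, 0.0541]
tcp_rot: [180.0, -0.2, 173.4]
wrist_force: [-0.1, -0.0, -0.0]
opening: 0.0426
grasp_force: 0.0
```

```bash
python3 -c "
from h import *;state()"
```

```text
t 16.95 press mm [-1.264e+02  1.000e-01  5.410e+01] rot [180.   -0.2 173.4] F [-0.   0.1 -0. ] open 0.0426 q [-14.   8.  -8.  74.   0.  -8.]
```

Emit:
send_rows:
  linear:
    - [0, -0.0035, 0.016]
    - [0, 0, 0]
    - [0, 0, 0]
    - [0, 0, 0]
    - [0, 0, 0]
  twist:
    - [0, 0, 0]
    - [0, 0, 0]
    - [0, 0, 0]
    - [0, 0, 0]
    - [0, 0, 0]
  gripper: [50, 20, 0, 0, 0]

```text
time: 17.58
ee_pos: [0.5501, -0.1459, 0.0401]
tcp_rot: [180.0, 0.0, 173.3]
wrist_force: [-0.3, 0.9, -1.8]
opening: 0.0141
grasp_force: 31.9
```

```bash
python3 -c "
from h import *;state()"
```

```text
t 17.57 press mm [-131.1   -0.6   40.1] rot [180.    0.  173.3] F [ 0.9  0.4 -1.8] open 0.0141 q [-15.   9.  -9.  73.   0.  -8.]
```

Emit:
send_rows:
  linear:
    - [0, -0.01, 0]
    - [0, -0.012, 0]
    - [0, -0.012, 0]
    - [0, -0.012, 0]
    - [0, 0, 0]
  twist:
    - [0, 0, 0]
    - [0, 0, 0]
    - [0, 0, 0]
    - [0, 0, 0]
    - [0, 0, 0]
  gripper: [0, 0, 0, 0, 0]

```text
time: 18.2
ee_pos: [0.5448, -0.1933, 0.0401]
tcp_rot: [-179.9, 0.0, 173.2]
wrist_force: [0.9, -1.3, 1.0]
opening: 0.0142
grasp_force: 33.6
```

```bash
python3 -c "
from h import *;state()"
```

```text
t 18.2 press mm [-178.8   -1.1   40.1] rot [-179.9    0.   173.2] F [-1.1 -1.   1. ] open 0.0142 q [-20.  10.  -7.  73.  -0. -13.]
```

Low force and moving freely. 47.7 mm are out so far, so about 62 mm remain.

Emit:
send_rows:
  linear:
    - [0, -0.012, 0]
    - [0, -0.012, 0]
    - [0, -0.012, 0]
    - [0, -0.012, 0]
    - [0, -0.009, 0]
    - [0, -0.004, 0]
    - [0, 0, 0]
  twist:
    - [0, 0, 0]
    - [0, 0, 0]
    - [0, 0, 0]
    - [0, 0, 0]
    - [0, 0, 0]
    - [0, 0, 0]
    - [0, 0, 0]
  gripper: [0, 0, 0, 0, 0, 0, 0]

```text
time: 19.08
ee_pos: [0.5382, -0.2518, 0.0401]
tcp_rot: [179.8, 0.1, 173.3]
wrist_force: [6.0, 7.1, 0.4]
opening: 0.0137
grasp_force: 32.1
```

```bash
python3 -c "
from h import *;state()"
```

```text
t 19.07 press mm [-237.7   -1.7   40.1] rot [1.798e+02 1.000e-01 1.733e+02] F [ 7.7 -5.1  0.4] open 0.0137 q [-25.  12.  -5.  73.   0. -18.]
```

Emit:
send_rows:
  linear:
    - [-0.0015, -0.0015, 0]
    - [0, -0.0015, 0]
    - [0, 0, 0]
  twist:
    - [0, 0, 0]
    - [0, 0, 0]
    - [0, 0, 0]
  gripper: [0, 0, 0]

```text
time: 19.45
ee_pos: [0.5383, -0.2521, 0.0399]
tcp_rot: [179.6, -0.1, 173.4]
wrist_force: [0.3, 23.7, 7.7]
opening: 0.0136
grasp_force: 29.9
```

```bash
python3 -c "
from h import *;state()"
```

```text
t 19.45 press mm [-237.9   -1.8   39.9] rot [ 1.796e+02 -1.000e-01  1.734e+02] F [23.6  2.6  7.7] open 0.0136 q [-25.  12.  -5.  73.   0. -19.]
```

Emit:
send_rows:
  linear:
    - [0, 0.002, 0]
    - [0, 0, 0]
    - [0, 0, 0]
    - [0, 0, -0.04]
    - [0, 0, -0.06]
    - [0, 0, -0.06]
    - [0.04, 0, -0.05]
    - [0, 0, 0]
  twist:
    - [0, 0, 0]
    - [0, 0, 0]
    - [0, 0, 0]
    - [0, 0, 0]
    - [0, 0, 0]
    - [0, 0, 0]
    - [0, 0, 0]
    - [0, 0, 0]
  gripper: [0, 45, 45, 45, 45, 45, 45, 45]

```text
time: 20.45
ee_pos: [0.4995, -0.2501, 0.254]
tcp_rot: [-179.8, 0.4, 173.2]
wrist_force: [0.9, -0.4, -0.1]
opening: 0.0385
grasp_force: 0.0
```

Emit:
send_rows:
  linear:
    - [0.05, 0, 0]
    - [0.05, 0, 0]
    - [0.05, 0, 0]
    - [0, 0, 0]
  twist:
    - [0, 0, 0]
    - [0, 0, 0]
    - [0, 0, 0]
    - [0, 0, 0]
  gripper: [45, 45, 45, 45]

```text
time: 20.95
ee_pos: [0.3489, -0.2314, 0.2487]
tcp_rot: [-179.9, 0.0, 173.1]
wrist_force: [0.8, 0.1, -0.5]
opening: 0.0388
grasp_force: 0.0
```

Run:
```python
from h import *
from workcell import camera
import cv2
state()
a=camera("scene");b=camera("top")
cv2.imwrite("pics/top_end.png",b[:,:,::-1])
for n,i in(("scene",a),("top",b)):
    h=cv2.cvtColor(i,cv2.COLOR_RGB2HSV);m=cv2.inRange(h,(5,130,90),(20,255,255));
    _,_,s,c=cv2.connectedComponentsWithStats(m)
    print(n,[(s[k][:5].tolist(),c[k].round(1).tolist()) for k in range(1,len(s)) if s[k][4]>40 and 220<c[k][0]<420 and 120<c[k][1]<280])
P=np.load("P.npy")
for d in(0,100,106,110):print(d,proj("top",W((-129-d,0,54),P)),proj("scene",W((-129-d,0,38),P)))
cv2.imwrite("pics/end.png",cv2.resize(np.hstack([a[110:290,200:400],b[110:290,210:410]])[:,:,::-1],(800,360),interpolation=cv2.INTER_CUBIC))
```

```text
t 20.95 press mm [-240.4  188.8  248.7] rot [-179.9    0.   173.1] F [ 0.2 -0.8 -0.5] open 0.0388 q [-34. -13.  -6.  96.  -0. -27.]
scene [([278, 223, 29, 18, 143], [292.7, 231.5]), ([324, 233, 24, 17, 148], [332.6, 239.0]), ([269, 244, 45, 26, 119], [292.2, 258.0])]
top [([246, 119, 12, 37, 278], [251.7, 137.2]), ([268, 184, 39, 34, 406], [294.4, 205.1]), ([317, 192, 22, 22, 376], [327.3, 202.5]), ([373, 201, 6, 19, 78], [375.4, 210.5]), ([232, 207, 81, 20, 362], [256.5, 215.7])]
0 [331.61512928 203.929166  ] [338.90660805 250.67074153]
100 [371.89169082 209.60870713] [378.08296406 269.08417983]
106 [374.31484495 209.95040471] [380.5232235  270.23113609]
110 [375.9306948  210.17826144] [382.15592689 270.99852964]
```

View pics/end.png

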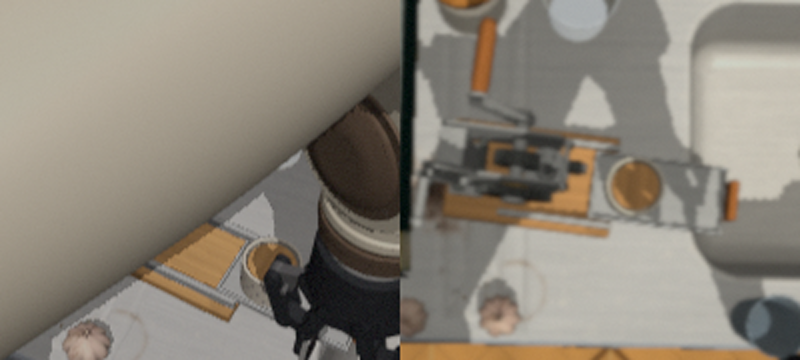

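The tray is out, with the mould clear of the foot, the crank still back and the pawl pin lying back. One last check compares the handle's shift and the bystanders with the first picture.

Run:
```python
from h import *
import cv2
r=[]
for f,w in(("top0",(325,185,340,225)),("top_end",(365,195,385,230))):
    i=cv2.imread(f"pics/{f}.png");h=cv2.cvtColor(i,cv2.COLOR_BGR2HSV);m=cv2.inRange(h,(5,130,90),(20,255,255))
    x0,y0,x1,y1=w;v,u=np.nonzero(m[y0:y1,x0:x1]);p=onz("top",u.mean()+x0,v.mean()+y0,.05);r.append(p);print(p,len(u))
print(np.linalg.norm(r[1]-r[0]))
a,b=[cv2.imread(f"pics/{f}.png").astype(int) for f in("top0","top_end")]
for n,(x0,x1) in dict(lime=(160,185),g1=(200,228),g2=(245,275)).items():
    print(n,abs(a-b)[255:282,x0:x1].mean())
c=a.copy().astype('uint8')[250:295,370:420];d=b.astype('uint8')[250:295,370:420]
print(cv2.phaseCorrelate(c[:,:,2].astype(float),d[:,:,2].astype(float)))
```

```text
[ 0.54896258 -0.14337438  0.05      ] 68
[ 0.53591822 -0.25276649  0.05      ] 78
0.11016710180061327
lime 14.864691358024691
g1 7.869929453262786
g2 9.646090534979423
((-0.26442427253937595, 0.05308361221115021), 0.5579767859809011)
```

```bash
python3 -c "
from workcell import ticket;print(ticket.job_done())"
```

```text
the job is handed in; nothing more can be done
None
```

The job is handed in at about 21 s: the pawl is thrown back clear of the wheel, the foot stays up by itself on its catch, the tray is out about 110 mm by the top picture (its stop), and the arm never went near the lime, the garlic or the tumbler.

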